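Uncover the gauge-block holder on the surface plate

TASK

Take the covered green gauge-block holder out of the open drawer, keeping it level, set it down gently on the granite surface plate with its cover on, and let go. Then squeeze in the two orange buttons on the sides of the cover together, lift the cover off and put it back in the drawer, standing open side down on the drawer floor, not dropped; the base with its gauge blocks stays upright on the plate. Leave the two master rings, the angle gauge and the ejector pin where they are.

Things in the scene. Friction and masses are not known exactly. Their poses are not given: they have to be found in the camera images.
- plate_top (a point): centre of the top face of the dark granite surface plate, 145 mm above the work surface; 300 mm along its x, 400 mm along y, 60 mm thick, z up. Fixed on a low grey steel cabinet; its place and yaw vary. The angle gauge and ejector pin lie on its -y end; the half towards +y (the drawer side) is clear
- drawer_floor (a point): centre of the clear floor of the steel drawer, pulled out (fixed) to the plate's +y side: 14 mm above the work surface, 280 mm along x, 290 mm along y, axes parallel to the plate's. Side walls rise 42 mm and the +y front panel 66 mm above this floor; at its -y end the cabinet and plate rise 131 mm. This point is 350 mm from the plate's centre
- cover_handle (a point): centre of the dark green handle bar on the cover: 80 mm along x, 12 mm along y, 10 mm high, 8 mm clear of the cover's top, on posts 30 to 40 mm either side of its middle. On the closed holder it is 57 mm above the surface the holder stands on. It lies over the centre of mass; the closed holder weighs about 0.5 kg. Axes as cover_mid
- cover_mid (a point): centre of the green cover, a box open below: 122 mm along x, 52 mm along y (63 mm over the buttons), 38 mm high without handle; point 19 mm above its rim. 0.15 kg. Closed, its rim is 6 mm above the holder's underside and it holds the base (1.5 mm play) unless both buttons are in. The holder starts in either x half of the drawer, its x within 0.55 rad of the drawer's y
- button_a_face (a point): centre of the outer face of the orange button on the cover's +y side, 30 mm along x, 16 mm high. Let go, it is 31.5 mm from the cover's centre line (5.5 mm proud of the side) and 26 mm above the cover's rim. Slides straight in along y against 3 N, rising to 8.5 N; fully in it is flush with the cover's side, so the fingers then stop 52 mm apart
- button_b_face (a point): the same on the cover's -y side
- button_a (a joint): how far the +y button is pressed in, m: 0 released, 0.0055 fully in; the latch lets go beyond 0.0040. It springs back when let go
- button_b (a joint): the same for the -y button
- holder_base (a point): middle of the green base of the holder, 8 mm above its underside; foot 130 mm along x, 58 mm along y, 6 mm high; on it a 44 mm wide tray, steel gauge blocks and two latch lugs under the cover, up to 38 mm above the underside. Weighs about 0.36 kg (varies by a quarter)
- ring_big: large dark carbide master ring lying in the drawer, in the half the holder is not in: 80 mm outside, 24 mm high, origin at the centre of its underside; bystander
- ring_small: small master ring nested inside the large one, 46 mm outside, 24 mm high, origin at the centre of its underside; bystander
- angle_gauge: matte steel angle gauge lying on the -y end of the plate, about 115 mm long, 16 mm high, origin in the middle of its underside; bystander
- ejector_pin: bright steel ejector pin lying on the -y end of the plate, 126 mm long along its x, shaft 10 mm, head 18 mm across; origin on the plate below its middle; bystander
There are look-alikes about, which are no part of the job. What is shaped like the part that bears cover_handle but blue or purple is not meant.

How it is judged:
By the outcome, as a careful person would: the job done as asked, in the order asked, and still so for the second after the job is handed in, with the robot touching nothing.
It also fails if it takes over 72 s, if anything falls off the work surface, if the arm or the gripper's body presses on something with over 40 N, if the wrist force passes 120 N, or if a joint passes its speed limit or range.

ROBOT

A 6-joint arm with a two-finger parallel gripper is mounted at the origin on the work surface. World frame = base frame: x ahead of the robot, y to its left, z up, the work surface at z = 0. Lengths are in mm, angles in rad, forces in N, time in s.
With the tool pointing down it reaches from about 350 to 775 mm from the base axis. Payload 7.3 kg.
Tool frame: the origin (TCP) lies on the front face of the gripper's body, between the roots of the fingers; the fingertips stand 66 mm ahead of it and the grasp point (between the pads) lies 47 mm ahead of it (bot.tip_extent is the distance from the TCP to the fingertips, in mm); z points along the fingers, y is the line along which they close (so a half turn about z gives the same grasp; the last joint's range is limited). The gripper opens to 92 mm and grips with 3 to 60 N. Pads are 19 mm wide; open, the fingers measure 130 mm over their backs; the gripper's body (75 mm by 190 mm) begins 47 mm behind the grasp point.
Start: joints at [1.07, 0.342, 1.524, -0, 1.275, -0.146], TCP at [182.37, 492.321, 292.241] pointing down, gripper open.
Joint ranges: [-2.53, 2.53], [-0.77, 2.02], [0.04, 2.7], [-1, 4.14], [0.28, 2.66], [-3.11, 3.11]. Speed limits (rad/s): [2.57, 2.57, 3.14, 3.14, 3.14, 3.14].

INTERFACE

Orientations are given as [roll, pitch, yaw] about the fixed x, y, z axes, in that order (R = Rz(yaw) Ry(pitch) Rx(roll)).
In Python, from plant import readout, viewer, order, bot gives the robot as it stands.
- The arm moves only by the shell command python3 -m creep 'ROWS'. ROWS is text: rows parted by semicolons, each of 7 numbers parted by spaces: the shift along the world's x, y, z in m, then the turn, a rotation vector about the world's x, y, z in rad, then the opening in per cent of the stroke, from 0 (shut) to 100 (fully open). A call has 1 to 8 rows; each row shifts and turns the commanded pose from where the row before left it; what a row does not reach is not made up. A row lasts 1/12 s, in which the tool goes at most 41.7 mm and 7.16 degrees, less where a joint would pass 70% of its speed; a pose out of reach is approached as far as the arm can. A call is refused whole if a number of a shift passes 0.0417 or a number of a turn 0.125, either way. A call with a gripper value outside its range is refused whole. The fingers move at their own pace and stop on an object; the grip force is fixed at half the most. Time passes only in rows, so rows that do not move let the fingers close. It gives the time, the measured TCP pose, the force, the opening and the grip force at its end, in the units of the state.
- readout.get_obs(): the state, without advancing time (a new reading comes with each control period).
- viewer.capture(name): name is "scene" or "side" or "wrist"; returns the picture (400x640x3 uint8, red, green, blue); there is no depth.
- viewer.camera_info(name): a dict with "fx", "fy", "cx", "cy" (pixels), "D" ([k1, k2, p1, p2, k3] as OpenCV has them; the pictures are not rectified), "origin" and "rotation" of the camera in the world. Camera axes: x right, y up, looking along -z (the intrinsics and any distortion apply to the point x, -y, -z); pixel columns grow to the right and rows downward; lengths in mm; the calibration is good to about 2 mm. A picture is of the moment at which its call begins: read the wrist's pose just before it. camera_info takes no time and is no camera call; for the wrist camera it gives the pose at the moment of the call.
- order.close_job(): hands the job in; it is judged then, once.
The state is a dict: "time": time; "joint_positions": joint angles; "dq": joint speeds; "tau": joint torques, N m; "tool_pos": TCP position; "tcp_rot": TCP orientation; "contact_force": force on the tool from outside, world axes, zero at the start; "moment": the same for the moment, N m; "grip_width": finger opening in mm; "finger_force": force on a finger pad.
Only numpy, scipy, OpenCV 4.12 (cv2) and the standard library are available. Lean on these libraries where they do the work, as an engineer would, in place of code of your own. Each camera call takes 0.05 s, during which the arm holds its last target. There are 200 camera calls.

## Working session

There is one attempt and no reset: what is moved stays moved. The work goes in short steps, Python scripts to look and compute and a shell command to move; the robot and the scene stay as the last step left them, time stands still between calls to the robot, and variables do not carry over. Pictures are saved under pics/ and viewed, at most 10 in all, crops included, and the job is handed in when it is done.

```bash
mkdir -p pics; ls
python3 - <<'E'
from plant import readout, viewer
import cv2,numpy as np
o=readout.get_obs();print({k:np.round(v,3) for k,v in o.items()})
a=viewer.capture("scene");b=viewer.capture("side");c=viewer.capture("wrist")
for n,i in zip(("scene","side","wrist"),(a,b,c)):
    cv2.imwrite(f"pics/{n}0.png",i[:,:,::-1])
    k=viewer.camera_info(n);print(n,{q:np.round(v,4).tolist() for q,v in k.items()})
E
```

```text
pics
{'time': np.float64(0.0), 'joint_positions': array([ 1.07 ,  0.343,  1.525, -0.   ,  1.275, -0.146]), 'dq': array([ 0.   ,  0.   , -0.   , -0.001, -0.001,  0.002]), 'tau': array([-1.0000e-03, -4.3124e+01, -2.4422e+01,  7.1000e-02,  5.6000e-02,
       -0.0000e+00]), 'tool_pos': array([182.216, 492.046, 291.533]), 'tcp_rot': array([-3.14 , -0.   ,  2.787]), 'contact_force': array([-0.078,  0.392, -0.664]), 'moment': array([0.021, 0.026, 0.003]), 'finger_force': np.float64(0.0), 'grip_width': np.float64(91.754)}
scene {'fx': 443.837, 'fy': 443.837, 'cx': 325.1684, 'cy': 202.3004, 'D': [-0.0017, 0.0, 0.0, 0.0, 0.0], 'origin': [1062.1992, 418.4204, 879.7356], 'rotation': [0.6678, 0.0071, 2.2898]}
side {'fx': 473.4598, 'fy': 473.4598, 'cx': 328.543, 'cy': 207.9916, 'D': [-0.1327, 0.0, 0.0, 0.0, 0.0], 'origin': [48.8835, 766.1415, 846.0467], 'rotation': [0.9226, 0.0201, -2.4886]}
wrist {'fx': 293.9692, 'fy': 293.9692, 'cx': 316.4863, 'cy': 201.9936, 'D': [-0.0513, 0.0, 0.0, 0.0, 0.0], 'origin': [110.4723, 517.3703, 383.8121], 'rotation': [-0.2891, 0.0009, 1.2177]}
```

View pics/scene0.png

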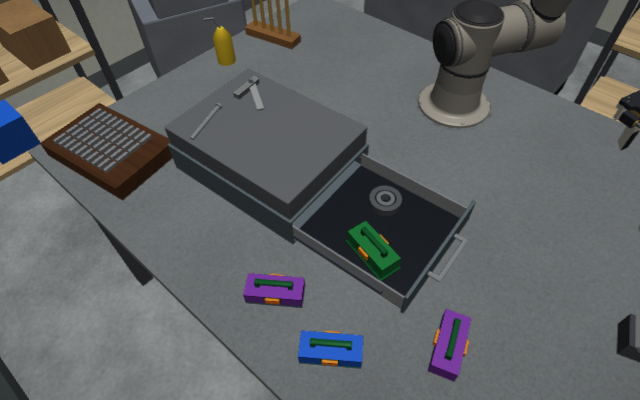

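View pics/wrist0.png

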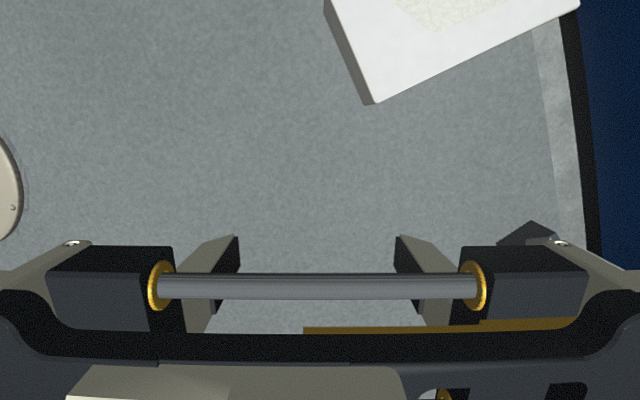

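The scene view shows the green holder in the drawer at about (374,248), the rings at (386,200), and the plate top with corners near (242,70), (367,130), (290,210) and (167,130). The blue and purple look-alikes lie outside the drawer. The wrist camera sees nothing of use yet.

Run:
```python
import cv2
s=cv2.imread("pics/scene0.png")[60:310,160:480]
cv2.imwrite("pics/crop0.png",cv2.resize(s,None,fx=2.4,fy=2.4,interpolation=cv2.INTER_CUBIC))
```

```text
(no output)
```

View pics/crop0.png

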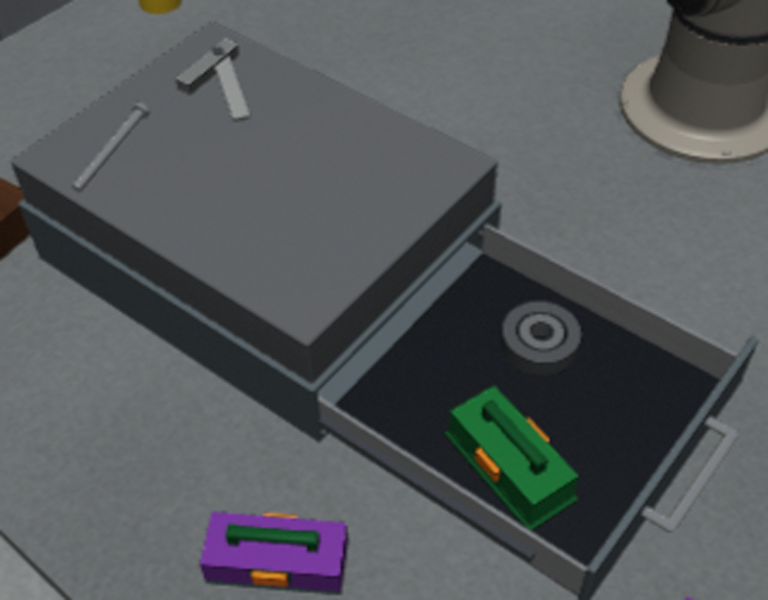

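View pics/side0.png

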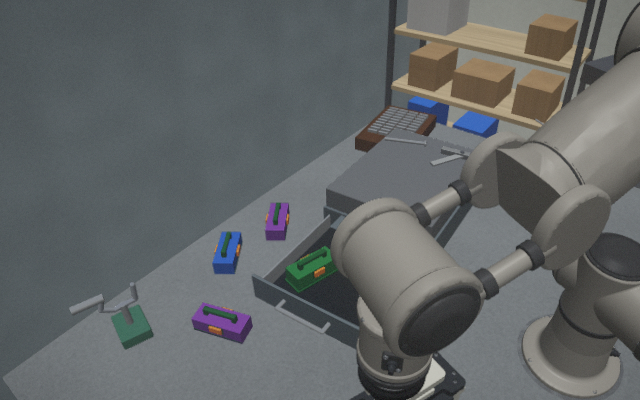

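The crop gives plate corners (213,22), (496,163), (308,347), (13,162). The cover-top corners are (494,387), (577,475), (528,516), (450,413), and the handle runs from (489,407) to (541,466). In the side view the arm partly hides the drawer.

```bash
cat > h.py <<'E'
import numpy as np,cv2
from scipy.spatial.transform import Rotation as R
from plant import readout, viewer
def ray(k,px):
    K=np.array([[k["fx"],0,k["cx"]],[0,k["fy"],k["cy"]],[0,0,1]])
    u=cv2.undistortPoints(np.array(px,float).reshape(-1,1,2),K,np.array(k["D"],float))[:,0]
    rot=np.array(k["rotation"]);M=R.from_euler("xyz",rot).as_matrix() if rot.size==3 else rot
    return np.array(k["origin"]),np.c_[u[:,0],-u[:,1],-np.ones(len(u))]@M.T
def at(k,px,z):
    o,d=ray(k,px);return o+d*((z-o[2])/d[:,2])[:,None]
def proj(k,P):
    K=np.array([[k["fx"],0,k["cx"]],[0,k["fy"],k["cy"]],[0,0,1]])
    M=R.from_euler("xyz",k["rotation"]).as_matrix()
    c=(np.array(P,float)-k["origin"])@M*[1,-1,-1]
    return cv2.projectPoints(c,np.zeros(3),np.zeros(3),K,np.array(k["D"],float))[0][:,0]
E
python3 - <<'E'
from h import *
k=viewer.camera_info("scene");f=lambda l:np.array(l)/2.4+[160,60]
np.set_printoptions(precision=1,suppress=True)
p=at(k,f([(213,22),(496,163),(308,347),(13,162)]),145);print(p,p.mean(0))
print(np.diff(p[:,:2],axis=0),np.linalg.norm(np.diff(p,axis=0),axis=1))
c=at(k,f([(494,387),(577,475),(528,516),(450,413)]),58);print(c,c.mean(0))
h=at(k,f([(489,407),(541,466)]),73);print(h,h.mean(0),np.arctan2(*(h[1]-h[0])[1::-1]))
print(at(k,f([(541,331)]),38))
E
```

```text
[[ 414.9 -436.2  145. ]
 [ 390.7  -42.4  145. ]
 [ 684.9  -21.7  145. ]
 [ 709.8 -415.3  145. ]] [ 550.1 -228.9  145. ]
[[ -24.2  393.8]
 [ 294.2   20.8]
 [  25.  -393.6]] [394.5 294.9 394.4]
[[559.1  93.5  58. ]
 [587.1 209.1  58. ]
 [648.9 200.9  58. ]
 [609.6  80.9  58. ]] [601.2 146.1  58. ]
[[589.2 109.9  73. ]
 [609.  183.6  73. ]] [599.1 146.8  73. ] 1.3086523161079484
[[460.5  78.5  38. ]]
```

```bash
python3 -m creep '0.025 -0.025 -0.001 0 0 -0.092 100;0.025 -0.025 -0.001 0 0 -0.092 100;0.025 -0.025 -0.001 0 0 -0.092 100;0.025 -0.025 -0.001 0 0 -0.092 100;0.025 -0.025 -0.001 0 0 -0.092 100;0.025 -0.025 -0.001 0 0 -0.092 100;0.025 -0.025 -0.001 0 0 -0.092 100;0.025 -0.025 -0.001 0 0 -0.092 100' && python3 -m creep '0.025 -0.025 -0.001 0 0 -0.092 100;0.025 -0.025 -0.001 0 0 -0.092 100;0.025 -0.025 -0.001 0 0 -0.092 100;0.025 -0.025 -0.001 0 0 -0.092 100;0.025 -0.025 -0.001 0 0 -0.092 100;0.025 -0.025 -0.001 0 0 -0.092 100;0.025 -0.025 -0.001 0 0 -0.092 100;0.025 -0.025 -0.001 0 0 -0.092 100' && python3 -m creep '0 0 0 0 0 0 100;0 0 0 0 0 0 100'
python3 - <<'E'
from h import *
import json
k=viewer.camera_info("wrist");i=viewer.capture("wrist")
cv2.imwrite("pics/w1.png",i[:,:,::-1]);json.dump({q:np.array(v).tolist() for q,v in k.items()},open("w1.json","w"))
E
```

```text
time: 0.82
tool_pos: [383.2, 290.8, 284.1]
tcp_rot: [-3.141, 0.0, 2.046]
contact_force: [0.2, 0.8, -0.4]
grip_width: 92.2
finger_force: 0.0
time: 1.48
tool_pos: [583.3, 90.8, 275.9]
tcp_rot: [-3.141, 0.0, 1.31]
contact_force: [-0.4, 1.5, -1.0]
grip_width: 91.8
finger_force: 0.0
time: 1.65
tool_pos: [583.0, 90.8, 275.1]
tcp_rot: [-3.14, 0.0, 1.312]
contact_force: [0.2, 0.0, 0.3]
grip_width: 91.9
finger_force: 0.0
```

View pics/w1.png

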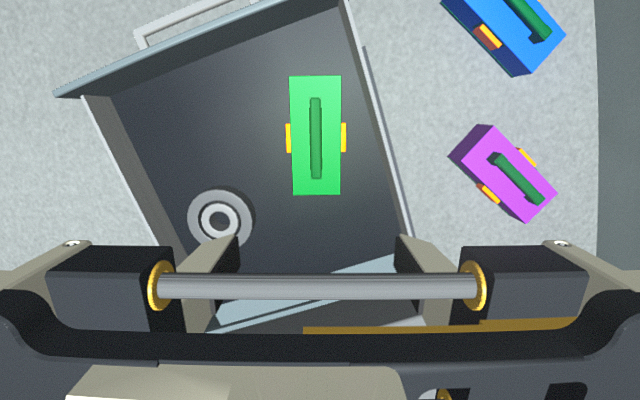

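The wrist view is clear. The handle runs from (315.5,97) to (316,179), and the cover-top corners are (289,76), (340,75), (341,195), (292,196).

Run:
```python
from h import *
import json
np.set_printoptions(precision=2,suppress=True)
k=json.load(open("w1.json"))
c=at(k,[(289,76),(340,75),(341,195),(292,196)],58);print(c.mean(0),np.linalg.norm(np.diff(c,axis=0),axis=1))
m=(c[0]+c[1]-c[2]-c[3]);print(np.arctan2(m[1],m[0]))
i=cv2.imread("pics/w1.png").astype(int);b,g,r=i[:,:,0],i[:,:,1],i[:,:,2]
mask=((g-np.maximum(b,r)>30)).astype(np.uint8)[60:210,270:360]
dark=(mask>0)&(g[60:210,270:360]<160)
from scipy import ndimage
for q,z in ((mask>0,58),(dark,75)):
    l,n=ndimage.label(q);s=ndimage.sum(q,l,range(1,n+1));y,x=np.where(l==1+np.argmax(s))
    rc=cv2.minAreaRect(np.c_[x+270,y+60].astype(np.float32));P=at(k,cv2.boxPoints(rc),z)
    e=np.diff(P,axis=0);n_=np.linalg.norm(e,axis=1);d=e[np.argmax(n_)]
    print(z,rc,P.mean(0),n_,np.arctan2(d[1],d[0])%np.pi)
print(at(k,[(220,220)],38))
```

```text
[595.91 141.3   58.  ] [ 50.08 122.1   53.46]
1.3302621642775931
58 ((314.5, 135.0), (120.0, 53.0), 90.0) [595.   142.08  58.  ] [ 52.01 122.08  57.79] 1.3360797341067119
75 ((310.56378173828125, 138.94845581054688), (79.5110092163086, 7.923430919647217), 83.50065612792969) [591.32 142.09  75.  ] [ 7.49 76.65  8.03] 1.4276050775736615
[[460.42  76.58  38.  ]]
```

Run:
```python
from h import *
import json
k=json.load(open("w1.json"));h=at(k,[(315.7,97.5),(316,179)],76);print(h,h.mean(0),np.arctan2(*(h[0]-h[1])[1::-1]))
i=cv2.imread("pics/w1.png")
for r in (110,138,165): print(r,i[r,286:346,1].tolist())
```

```text
[[606.17200788 179.34866983  76.        ]
 [586.54591077 103.57020395  76.        ]] [596.35895932 141.45943689  76.        ] 1.3173716759940415
110 [128, 134, 126, 115, 245, 248, 243, 242, 243, 244, 242, 244, 243, 243, 242, 244, 243, 244, 244, 244, 243, 247, 255, 147, 135, 174, 201, 199, 195, 194, 189, 190, 190, 160, 128, 151, 255, 248, 246, 245, 245, 247, 246, 246, 244, 245, 245, 245, 246, 245, 246, 245, 247, 249, 243, 128, 125, 135, 135, 131]
138 [243, 247, 249, 249, 210, 229, 238, 240, 238, 239, 238, 238, 238, 241, 239, 239, 238, 240, 239, 240, 241, 241, 246, 210, 120, 158, 185, 192, 191, 190, 190, 190, 188, 171, 132, 123, 253, 246, 240, 240, 241, 242, 242, 240, 241, 242, 239, 241, 242, 241, 240, 239, 242, 239, 225, 234, 249, 249, 250, 243]
165 [107, 103, 102, 107, 98, 105, 234, 236, 233, 232, 233, 232, 235, 231, 233, 233, 233, 236, 236, 235, 231, 236, 236, 242, 128, 142, 166, 179, 180, 177, 183, 184, 186, 175, 142, 118, 202, 239, 235, 233, 234, 234, 232, 235, 234, 236, 235, 232, 234, 234, 236, 234, 237, 239, 167, 108, 107, 109, 108, 109]
```

```bash
python3 -m creep '0.004 0.017 -0.01 0 0 0.01 60;0.005 0.017 -0.015 0 0 0 50;0.0043 0.0166 -0.02 0 0 0 50;0 0 -0.03 0 0 0 45;0 0 -0.03 0 0 0 45;0 0 -0.02 0 0 0 45;0 0 -0.012 0 0 0 45;0 0 0 0 0 0 45' && python3 -m creep '0 0 -0.004 0 0 0 45;0 0 -0.004 0 0 0 45;0 0 0 0 0 0 45;0 0 0 0 0 0 45;0 0 0 0 0 0 45'
```

```text
time: 2.37
tool_pos: [593.0, 144.2, 136.3]
tcp_rot: [-3.136, 0.002, 1.328]
contact_force: [-0.9, 0.7, 0.7]
grip_width: 44.5
finger_force: 0.0
time: 2.78
tool_pos: [596.0, 143.0, 132.1]
tcp_rot: [3.14, -0.0, 1.325]
contact_force: [0.2, -0.9, 0.5]
grip_width: 41.3
finger_force: 0.0
```

```bash
python3 -m creep '0 0 0 0 0 0 45;0 0 0 0 0 0 45;0 0 0 0 0 0 45;0 0 0 0 0 0 45;0 0 0 0 0 0 45'
```

```text
time: 3.2
tool_pos: [595.7, 142.9, 131.3]
tcp_rot: [3.141, 0.0, 1.325]
contact_force: [-0.1, -0.0, 0.5]
grip_width: 41.0
finger_force: 0.0
```

```bash
python3 -m creep '0.0005 -0.001 -0.003 0 0 0 45;0 0 0 0 0 0 45;0 0 0 0 0 0 45;0 0 0 0 0 0 45' && python3 -m creep '0 0 0 0 0 0 15;0 0 0 0 0 0 0;0 0 0 0 0 0 0;0 0 0 0 0 0 0;0 0 0 0 0 0 0;0 0 0 0 0 0 0;0 0 0 0 0 0 0;0 0 0 0 0 0 0'
```

```text
time: 3.53
tool_pos: [596.2, 141.9, 128.1]
tcp_rot: [-3.141, 0.0, 1.325]
contact_force: [0.2, 0.2, -0.2]
grip_width: 41.1
finger_force: 0.0
time: 4.2
tool_pos: [596.0, 142.0, 128.2]
tcp_rot: [-3.141, 0.0, 1.325]
contact_force: [0.3, 0.2, -0.2]
grip_width: 11.6
finger_force: 30.0
```

```bash
python3 -m creep '0 0 0.004 0 0 0 0;0 0 0.008 0 0 0 0;0 0 0.012 0 0 0 0;0 0 0.016 0 0 0 0;0 0 0.02 0 0 0 0;0 0 0.02 0 0 0 0;0 0 0.02 0 0 0 0;0 0 0.02 0 0 0 0' && python3 -m creep '0 0 0.018 0 0 0 0;0 0 0.014 0 0 0 0;0 0 0.01 0 0 0 0;0 0 0.005 0 0 0 0;0 0 0 0 0 0 0;0 0 0 0 0 0 0'
python3 - <<'E'
from h import *
a=viewer.capture("scene");cv2.imwrite("pics/s2.png",cv2.resize(a[60:310,160:480,::-1],None,fx=2.4,fy=2.4,interpolation=cv2.INTER_CUBIC))
E
```

```text
time: 4.87
tool_pos: [595.8, 141.9, 249.4]
tcp_rot: [-3.141, 0.0, 1.325]
contact_force: [-0.1, 0.1, -4.2]
grip_width: 11.6
finger_force: 30.0
time: 5.37
tool_pos: [595.9, 141.9, 294.6]
tcp_rot: [-3.141, 0.0, 1.325]
contact_force: [0.0, 0.3, -5.9]
grip_width: 11.7
finger_force: 30.0
```

View pics/s2.png

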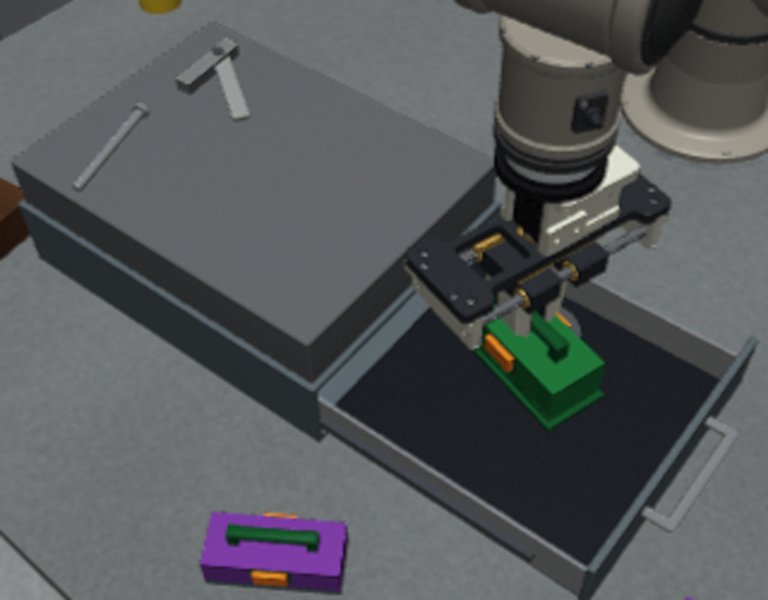

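The holder is up in the gripper, level, and the drawer below it is clear. Next I carry it over the plate.

```bash
python3 -m creep '-0.001 -0.005 0 0 0 0 0;-0.002 -0.01 0 0 0 0 0;-0.003 -0.015 0 0 0 0 0;-0.004 -0.02 0 0 0 0 0;-0.004 -0.02 0 0 0 0 0;-0.004 -0.02 0 0 0 0 0;-0.004 -0.02 0 0 0 0 0;-0.004 -0.02 0 0 0 0 0' && python3 -m creep '-0.004 -0.02 0 0 0 0 0;-0.004 -0.02 0 0 0 0 0;-0.004 -0.02 0 0 0 0 0;-0.004 -0.02 0 0 0 0 0;-0.004 -0.02 0 0 0 0 0;-0.004 -0.015 0 0 0 0 0;-0.002 -0.01 0 0 0 0 0;-0.001 -0.006 0 0 0 0 0' && python3 -m creep '0 0 -0.005 0 0 0 0;0 0 -0.01 0 0 0 0;0 0 -0.008 0 0 0 0;0 0 -0.004 0 0 0 0;0 0 -0.002 0 0 0 0;0 0 0 0 0 0 0;0 0 0 0 0 0 0;0 0 0 0 0 0 0'
```

```text
time: 6.08
tool_pos: [569.3, 9.5, 295.1]
tcp_rot: [-3.141, 0.001, 1.324]
contact_force: [0.1, 0.1, -4.0]
grip_width: 11.7
finger_force: 30.0
time: 6.75
tool_pos: [542.3, -121.2, 295.2]
tcp_rot: [-3.141, 0.0, 1.323]
contact_force: [-0.6, 0.4, -4.4]
grip_width: 11.6
finger_force: 30.0
time: 7.42
tool_pos: [543.4, -118.9, 266.6]
tcp_rot: [3.141, 0.0, 1.325]
contact_force: [0.3, -0.5, -4.2]
grip_width: 11.7
finger_force: 30.0
```

```bash
python3 -m creep '0 0 -0.002 0 0 0 0;0 0 -0.0015 0 0 0 0;0 0 -0.001 0 0 0 0;0 0 -0.0005 0 0 0 0;0 0 0 0 0 0 0;0 0 0 0 0 0 0' && python3 -m creep '0 0 -0.0005 0 0 0 0;0 0 -0.0005 0 0 0 0;0 0 -0.0005 0 0 0 0;0 0 0 0 0 0 0;0 0 0 0 0 0 0'
```

```text
time: 7.92
tool_pos: [543.2, -119.1, 261.2]
tcp_rot: [3.142, -0.0, 1.325]
contact_force: [0.5, 0.4, -3.9]
grip_width: 11.9
finger_force: 30.0
time: 8.33
tool_pos: [543.3, -119.2, 260.1]
tcp_rot: [3.141, 0.0, 1.325]
contact_force: [-0.2, -0.6, -2.3]
grip_width: 11.5
finger_force: 30.0
```

```bash
python3 -m creep '0 0 -0.0004 0 0 0 0;0 0 -0.0004 0 0 0 0;0 0 -0.0002 0 0 0 0;0 0 0 0 0 0 0;0 0 0 0 0 0 0'
```

```text
time: 8.75
tool_pos: [543.3, -119.1, 259.1]
tcp_rot: [3.141, 0.0, 1.325]
contact_force: [-1.3, -0.9, 1.8]
grip_width: 11.7
finger_force: 30.0
```

```bash
python3 -m creep '0 0 0 0 0 0 15;0 0 0 0 0 0 25;0 0 0 0 0 0 40;0 0 0 0 0 0 45;0 0 0.005 0 0 0 45;0 0 0.012 0 0 0 45;0 0 0.012 0 0 0 60;0 0 0.002 0 0 0 100' && python3 -m creep '0 0 0 0 0 0 100;0 0 0 0 0 0 100;0 0 0 0 0 0 100;0 0 0 0 0 0 100;0 0 0 0 0 0 100'
python3 - <<'E'
from h import *
a=viewer.capture("scene");cv2.imwrite("pics/s3.png",cv2.resize(a[60:310,160:480,::-1],None,fx=2.4,fy=2.4,interpolation=cv2.INTER_CUBIC))
E
```

```text
time: 9.42
tool_pos: [543.9, -119.3, 292.1]
tcp_rot: [3.138, 0.0, 1.325]
contact_force: [0.3, 0.1, -0.2]
grip_width: 50.4
finger_force: 0.0
time: 9.83
tool_pos: [543.0, -119.0, 289.2]
tcp_rot: [-3.141, -0.0, 1.325]
contact_force: [-0.6, -0.6, -0.5]
grip_width: 83.2
finger_force: 0.0
```

View pics/s3.png

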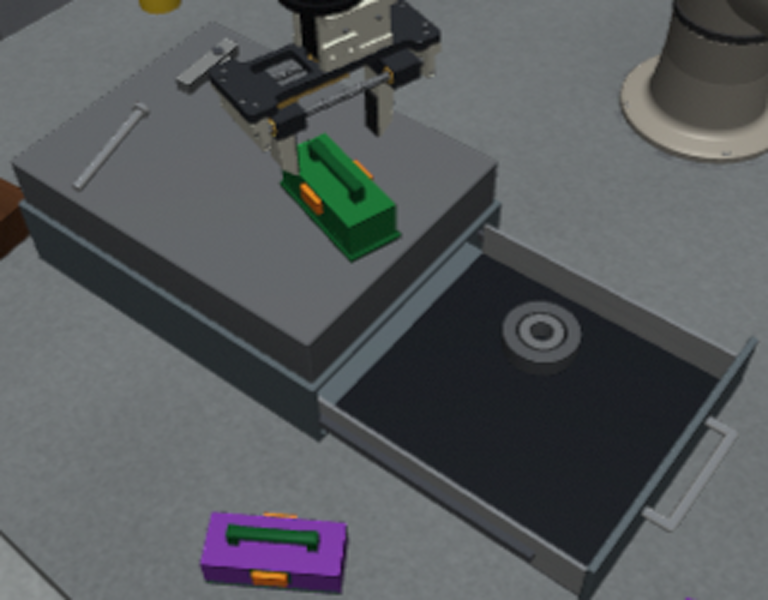

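The closed holder stands upright on the plate with its cover on, and the gripper is free above it. Next I lower the fingers to the buttons.

```bash
python3 -m creep '0 0 -0.008 0 0 0 100;0 0 -0.012 0 0 0 100;0 0 -0.012 0 0 0 100;0 0 -0.012 0 0 0 100;0 0 -0.01 0 0 0 100;0 0 -0.006 0 0 0 100;0 0 -0.003 0 0 0 100;0 0 -0.001 0 0 0 100' && python3 -m creep '0 0 0 0 0 0 100;0 0 0 0 0 0 100;0 0 0 0 0 0 100;0 0 0 0 0 0 100'
```

```text
time: 10.55
tool_pos: [543.1, -119.1, 225.1]
tcp_rot: [-3.141, -0.0, 1.325]
contact_force: [0.4, -0.3, 1.0]
grip_width: 91.8
finger_force: 0.0
time: 10.88
tool_pos: [543.4, -119.2, 226.3]
tcp_rot: [3.14, 0.0, 1.325]
contact_force: [-0.5, -0.8, -0.7]
grip_width: 91.5
finger_force: 0.0
```

```bash
python3 -m creep '0 0 0 0 0 0 80;0 0 0 0 0 0 70;0 0 0 0 0 0 64;0 0 0 0 0 0 60;0 0 0 0 0 0 55;0 0 0 0 0 0 50;0 0 0 0 0 0 30;0 0 0 0 0 0 0' && python3 -m creep '0 0 0 0 0 0 0;0 0 0 0 0 0 0;0 0 0 0 0 0 0;0 0 0 0 0 0 0'
```

```text
time: 11.55
tool_pos: [543.2, -119.1, 225.8]
tcp_rot: [3.141, 0.0, 1.325]
contact_force: [-0.6, 0.1, 1.4]
grip_width: 51.8
finger_force: 30.0
time: 11.88
tool_pos: [543.2, -119.1, 225.8]
tcp_rot: [3.141, 0.0, 1.325]
contact_force: [0.2, 0.2, 1.8]
grip_width: 51.7
finger_force: 30.0
```

```bash
python3 -m creep '0 0 0.002 0 0 0 0;0 0 0.003 0 0 0 0;0 0 0.004 0 0 0 0;0 0 0.004 0 0 0 0;0 0 0.005 0 0 0 0;0 0 0 0 0 0 0;0 0 0 0 0 0 0'
```

```text
time: 12.47
tool_pos: [543.3, -119.1, 244.2]
tcp_rot: [3.141, 0.0, 1.325]
contact_force: [-0.0, -0.6, -1.1]
grip_width: 51.7
finger_force: 30.0
```

```bash
python3 -m creep '0 0 0.006 0 0 0 0;0 0 0.01 0 0 0 0;0 0 0.014 0 0 0 0;0 0 0.014 0 0 0 0;0 0 0.012 0 0 0 0;0 0 0.006 0 0 0 0;0 0 0 0 0 0 0;0 0 0 0 0 0 0'
python3 - <<'E'
from h import *
a=viewer.capture("scene");cv2.imwrite("pics/s4.png",cv2.resize(a[60:310,160:480,::-1],None,fx=2.4,fy=2.4,interpolation=cv2.INTER_CUBIC))
E
```

```text
time: 13.13
tool_pos: [543.1, -119.1, 305.9]
tcp_rot: [3.141, 0.0, 1.325]
contact_force: [-0.7, -0.8, -2.1]
grip_width: 51.8
finger_force: 30.0
```

View pics/s4.png

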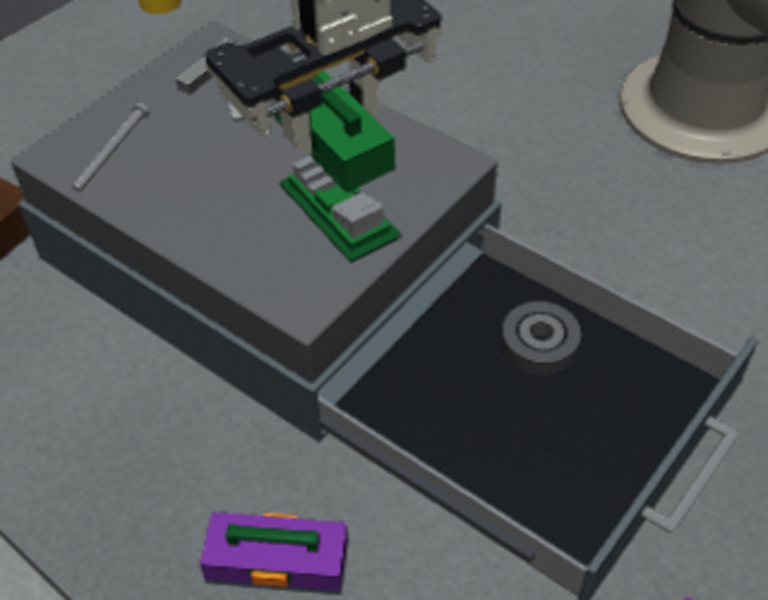

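The cover is off and the base with its gauge blocks stands upright on the plate. Next I carry the cover to the drawer.

```bash
python3 -m creep '0.001 0.006 0 0 0 0 0;0.002 0.011 0 0 0 0 0;0.002 0.016 0 0 0 0 0;0.003 0.02 0 0 0 0 0;0.003 0.02 0 0 0 0 0;0.003 0.02 0 0 0 0 0;0.003 0.02 0 0 0 0 0;0.003 0.02 0 0 0 0 0' && python3 -m creep '0.003 0.02 0 0 0 0 0;0.003 0.02 0 0 0 0 0;0.003 0.02 0 0 0 0 0;0.003 0.02 0 0 0 0 0;0.003 0.02 0 0 0 0 0;0.002 0.014 0 0 0 0 0;0.001 0.01 0 0 0 0 0;0.001 0.004 0 0 0 0 0' && python3 -m creep '0 0 -0.006 0 0 0 0;0 0 -0.014 0 0 0 0;0 0 -0.022 0 0 0 0;0 0 -0.028 0 0 0 0;0 0 -0.028 0 0 0 0;0 0 -0.028 0 0 0 0;0 0 -0.025 0 0 0 0;0 0 -0.02 0 0 0 0' && python3 -m creep '0 0 -0.014 0 0 0 0;0 0 -0.012 0 0 0 0;0 0 -0.008 0 0 0 0;0 0 -0.004 0 0 0 0;0 0 0 0 0 0 0;0 0 0 0 0 0 0;0 0 0 0 0 0 0;0 0 0 0 0 0 0'
```

```text
time: 13.85
tool_pos: [563.0, 16.0, 305.2]
tcp_rot: [-3.141, -0.0, 1.325]
contact_force: [0.5, -0.1, -1.3]
grip_width: 51.8
finger_force: 30.0
time: 14.52
tool_pos: [581.9, 143.7, 305.3]
tcp_rot: [-3.141, -0.0, 1.327]
contact_force: [-1.0, 0.0, -1.9]
grip_width: 52.0
finger_force: 30.0
time: 15.18
tool_pos: [581.2, 140.6, 132.2]
tcp_rot: [-3.139, 0.001, 1.324]
contact_force: [-0.1, 0.6, -1.8]
grip_width: 52.0
finger_force: 30.0
time: 15.85
tool_pos: [582.7, 142.0, 97.7]
tcp_rot: [3.14, -0.001, 1.325]
contact_force: [0.2, 0.7, -1.6]
grip_width: 51.6
finger_force: 30.0
```

Now at 97.7 mm, still settling to about 96.5. Contact is expected near 88.8.

```bash
python3 -m creep '0 0 -0.003 0 0 0 0;0 0 -0.002 0 0 0 0;0 0 -0.001 0 0 0 0;0 0 0 0 0 0 0;0 0 0 0 0 0 0;0 0 0 0 0 0 0;0 0 0 0 0 0 0' && python3 -m creep '0 0 -0.0005 0 0 0 0;0 0 -0.0004 0 0 0 0;0 0 0 0 0 0 0;0 0 0 0 0 0 0'
```

```text
time: 16.43
tool_pos: [582.2, 141.9, 90.8]
tcp_rot: [3.141, -0.0, 1.325]
contact_force: [-0.1, -0.1, -1.2]
grip_width: 52.3
finger_force: 30.0
time: 16.77
tool_pos: [582.2, 141.9, 89.8]
tcp_rot: [3.142, -0.0, 1.325]
contact_force: [0.1, -0.3, -1.6]
grip_width: 51.8
finger_force: 30.0
```

```bash
python3 -m creep '0 0 -0.0004 0 0 0 0;0 0 -0.0003 0 0 0 0;0 0 -0.0003 0 0 0 0;0 0 0 0 0 0 0;0 0 0 0 0 0 0' && python3 -m creep '0 0 -0.0003 0 0 0 0;0 0 0 0 0 0 0;0 0 0 0 0 0 0'
```

```text
time: 17.18
tool_pos: [582.1, 141.9, 88.9]
tcp_rot: [3.142, 0.0, 1.325]
contact_force: [-0.6, -0.5, -1.5]
grip_width: 52.0
finger_force: 30.0
time: 17.43
tool_pos: [582.2, 141.9, 88.9]
tcp_rot: [3.141, -0.0, 1.325]
contact_force: [-2.8, -0.3, 3.4]
grip_width: 51.7
finger_force: 30.0
```

```bash
python3 -m creep '0 0 0 0 0 0 60;0 0 0 0 0 0 66;0 0 0 0 0 0 74;0 0 0 0 0 0 82;0 0 0 0 0 0 90;0 0 0 0 0 0 92;0 0 0 0 0 0 92;0 0 0 0 0 0 92' && python3 -m creep '0 0 0.006 0 0 0 92;0 0 0.012 0 0 0 92;0 0 0.02 0 0 0 92;0 0 0.025 0 0 0 92;0 0 0.03 0 0 0 92;0 0 0.03 0 0 0 92;0 0 0.02 0 0 0 92;0 0 0.01 0 0 0 92' && python3 -m creep '0 0 0.03 0 0 0 92;0 0 0.03 0 0 0 92;0 0 0.02 0 0 0 92;0 0 0 0 0 0 92;0 0 0 0 0 0 92'
python3 - <<'E'
from h import *
a=viewer.capture("scene")[60:310,160:480,::-1];b=viewer.capture("wrist")[:,:,::-1]
a=cv2.resize(a,(512,400));cv2.imwrite("pics/s5.png",cv2.resize(np.hstack([a,b]),(800,278),interpolation=cv2.INTER_AREA))
E
```

```text
time: 18.1
tool_pos: [582.1, 141.9, 88.4]
tcp_rot: [-3.141, 0.0, 1.325]
contact_force: [0.1, -0.1, -0.7]
grip_width: 84.3
finger_force: 0.0
time: 18.77
tool_pos: [583.1, 142.1, 246.3]
tcp_rot: [3.135, -0.002, 1.325]
contact_force: [-0.4, -0.1, -0.7]
grip_width: 84.4
finger_force: 0.0
time: 19.18
tool_pos: [582.2, 141.9, 322.5]
tcp_rot: [3.14, -0.001, 1.325]
contact_force: [0.8, 0.1, -0.9]
grip_width: 84.9
finger_force: 0.0
```

View pics/s5.png

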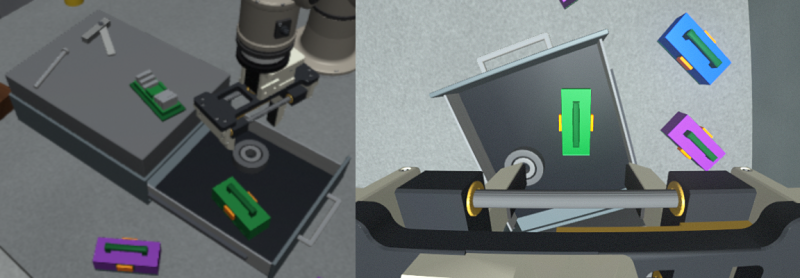

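The cover stands upright on the drawer floor with both buttons sprung out. The base is upright on the plate, the rings, angle gauge and pin have not moved, and the arm is clear.

```bash
python3 -c "from plant import order; print(order.close_job())"
```

```text
the job is handed in; nothing more can be done
None
```

The job is handed in, at about 19 s on the clock: the base with its gauge blocks stands upright on the plate, the cover stands open side down on the drawer floor, and the rings, angle gauge and pin look unmoved in the last pictures.

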